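# Set the tilting angle plate square on the granite

## Robot

A 6-joint arm with a two-finger parallel gripper is mounted at the origin on the work surface. World frame = base frame: x ahead of the robot, y to its left, z up, the work surface at z = 0. Lengths are in mm, angles in rad, forces in N, time in s.
With the tool pointing down it reaches from about 375 to 975 mm from the base axis. Payload 3.8 kg.
Tool frame: the origin (TCP) lies at the very end of the fingers, on their centre line; the grasp point (between the pads) lies 19 mm behind it (env.grasp_offset is the distance from the TCP to the grasp point, in mm); z points along the fingers, y is the line along which they close (so a half turn about z gives the same grasp; the last joint's range is limited). The gripper opens to 85 mm and grips with 20 to 120 N. Pads are 22 mm wide; open, the fingers measure 114 mm over their backs; the gripper's body (76 mm by 85 mm) begins 54 mm behind the grasp point. The pads swing forward as they close: fully open they stand 13 mm farther back than shut.
Start: joints at [-1.137, 0.264, 1.604, -0, 1.274, -0.037], TCP at [306.174, -601.561, 231.28] pointing down, gripper open.
Joint ranges: [-2.63, 2.63], [-0.94, 2.18], [0.31, 2.57], [-1.31, 4.45], [0, 2.66], [-2.55, 2.55]. Speed limits (rad/s): [2.57, 2.57, 3.14, 3.14, 3.14, 3.14].

## Interface

Orientations are given as a rotation vector (axis times angle).
In Python, from cell import env gives the robot as it stands.
- The arm moves only by the shell command python3 -m crank 'ROWS' [FORCE]. ROWS is JSON, one flat list of numbers, 7 for each row, row after row: the shift along the tool's x, y, z normalised to -1 to 1, where 1 is 0.5 m, then the turn, a rotation vector about the tool's x, y, z normalised to -1 to 1, where 1 is pi rad, then the opening, from 0 (shut) to 1 (fully open). A call has 1 to 12 rows; each row is the pose to reach, as a shift and turn from the pose commanded when the call began, along the tool's axes at that moment, turning the shorter way round; what a row does not reach only later rows make up. A row lasts 1/8 s, in which the tool goes at most 62.5 mm and 10.7 degrees, less where a joint would pass 70% of its speed; a pose out of reach is approached as far as the arm can. A call with a number of a shift or a turn outside -1 to 1 is refused whole. A call with a gripper value outside its range is refused whole. The fingers move at their own pace and stop on an object; FORCE is the grip in N (left out, the last holds). Time passes only in rows, so rows that repeat a pose let the fingers close. It gives the time, the measured TCP pose, the force, the opening and the grip force at its end, in the units of the state.
- env.get_state(): the state, without advancing time (a new reading comes with each control period).
- env.camera(name): name is "side" or "top" or "wrist"; returns a dict with "color" (420x560x3 uint8, blue, green, red), "z_map" (420x560 float32, mm along the optical axis (not along the pixel's ray), 0 where there is no reading), "camera_matrix" (3x3 intrinsics, pixels), "camera_from_world" (4x4, takes a point from world to camera coordinates). Camera axes: x right, y up, looking along -z (the intrinsics and any distortion apply to the point x, -y, -z); pixel columns grow to the right and rows downward; lengths in mm; the calibration is good to about 2 mm. A picture is of the moment at which its call begins.
- env.close_job(): hands the job in; it is judged then, once.
The state is a dict: "time_s": time; "joint_positions": joint angles; "dq": joint speeds; "tau": joint torques, N m; "position": TCP position; "ee_rot": TCP orientation; "contact_force": force on the tool from outside, world axes, zero at the start; "wrist_torque": the same for the moment, N m; "grip_width": opening from 0.0 (shut) to 1.0 (fully open); "gripper_force": force on a finger pad.
Only numpy, scipy, OpenCV 4.12 (cv2) and the standard library are available. Lean on these libraries where they do the work, as an engineer would, in place of code of your own. Each camera call takes 0.05 s, during which the arm holds its last target. There are 200 camera calls.

## Task

Check the corner between the granite surface plate and the leaning face of the tilting angle plate with the engineer's square, and true it: take the square from its green felt pad, set it gently on the granite and, holding its stock pressed down flat, slide it square-on against the face so that the blade pushes the face upright until it sits flush along the whole blade with no gap, and hold it there for a second with light hand pressure on both (about a kilo's push on each, never as much as two). Then draw the square back and stand it on its green pad again as it was, keeping it upright throughout. Move the face only with the square, and leave the other things where they are.

Things in the scene. Friction and masses are not known exactly. Their poses are not given: they have to be found in the camera images.
- square: Steel engineer's try square, about 0.55 kg, standing upright on its stock, blade up. Origin: centre of the stock's underside; x along the stock towards the blade, z up. Stock 117 mm long (x -60 to 57 mm), 22 mm thick (y), 24 mm high. Blade 22 mm wide (x 38 to 60), 4 mm thick, rising 140 mm above the underside. It starts on the green pad.
- square_edge (a point): Foot of the blade's outer measuring edge, at the underside's height (60 mm ahead of the square's origin along x). This upright edge stands 3 mm ahead of the stock's end and is exactly square to the underside.
- square_grip (a point): A good place to grip: in the bare stock 15 mm behind the square's origin and 12 mm above its underside, across the 22 mm thickness (y); here a gripper clears the blade.
- granite: Black granite surface plate, 300 mm (x) by 450 mm (y), 60 mm thick, fixed on the bench. Origin: centre of its underside; its flat top is 60 mm above that. The square slides on it with friction of about half to three quarters of the load.
- angle_plate: Tilting angle plate fixed on the granite: cast base 22 mm high, 146 mm deep, and a hinged table with a bright face; 166 mm wide over the side arms and nuts. Origin: on the granite's surface, midway across, straight below the plane of the upright face (x = 0). x points horizontally out of the upright face, z up. The square comes up with its x opposite to this x.
- face_foot (a point): Midpoint of the bright face's lower edge, which moves with it. The face is 130 mm wide and 110 mm high; upright it covers heights 20 to 130 mm above the granite. Its hinge line runs across at x = -12 mm, height 14 mm of the angle plate. Dark slots run up it 34 mm either side of the middle; between them it is flat.
- face (a joint): Lean of the hinged face from upright, rad: 0 is exactly square to the granite, positive means its top leans out over the granite to where the square comes from. It starts at 0.07 to 0.16. Its stiff hinge (3 to 4 N at the top edge moves it) stays where it is left, without stop or spring. Once the face lies flush on the blade it yields no further and the push rises.
- felt_pad: Dark green felt pad, 150 mm (x) by 80 mm (y), 10 mm thick, fixed on the bench; the square stands on it along its x axis. Origin: centre of its underside.
- felt_pad_top (a point): Centre of the green pad's upper surface.
- block_123: Bystander on the granite: drilled steel block 25 x 76 x 51 mm high. Origin: centre of its underside.
- screw_jack: Bystander on the granite: small steel machinist's screw jack, 40 mm diameter, 47 mm high. Origin: centre of its underside.
- v_block: Bystander on the blue pad (which may lie nearer or farther than the green one): steel V-block 55 x 45 x 35 mm. Origin: centre of its underside.
- wrench: Bystander: spanner 190 mm long lying on the bench.
- hammer: Bystander: hammer 270 mm long lying on the bench.
- bar_stub: Bystander: brass bar stub standing on end, 48 mm diameter, 55 mm high.
Things that resemble listed ones, but are neither listed nor needed, are in the scene too. Leave any black look-alike of the square alone.

How it is judged (in metres and radians):
On the way:
1. the square is pressed down flat on the granite and against the face, square-on and with light pressure on both, and the face sits upright and flush along the blade (contact force between square and granite between 7 and 26 N and contact force between square and angle_plate between 4 and 20 N and value of joint face between -0.012 and 0.012 rad and angle between the z axis of square and the z axis of granite, either way round below 0.012 rad and angle between the x axis of square and the x axis of angle_plate, either way round below 0.1 rad), for 0.5 s.
At the end, for the whole second after the job is handed in: The face is upright within 0.012 rad and at rest; the square stands upright on the green pad (tilt under 0.04 rad, at pad height within 4 mm), centred within 20 mm and along the pad within 0.3 rad, at rest and let go (value of joint face between -0.012 and 0.012 rad and velocity of joint face between -0.02 and 0.02 rad/s and horizontal distance between square and felt_pad_top below 0.02 m and z of square in the frame of felt_pad_top between -0.004 and 0.004 m and angle between square's own z axis and vertical below 0.04 rad and angle between the x axis of square and the x axis of felt_pad, either way round below 0.3 rad and linear speed of square below 0.02 m/s and contact force between square and the fingers below 0.1 N); the robot touches nothing.
It fails at once if the square is forced against the angle plate with more than 40 N (contact force between square and angle_plate above 40 N).
It fails at once if the square is banged or forced down on the granite with more than 80 N (contact force between square and granite above 70 N).
It fails at once if the robot itself touches the angle plate (contact force between any of the fingers, the arm and angle_plate above 1 N).
It fails at once if the square is tipped over (more than 0.35 rad from upright) (angle between square's own z axis and vertical above 0.35 rad).
It fails at once if a bystander is moved by more than 20 mm (distance of any of block_123, screw_jack, v_block, wrench, hammer, bar_stub from where it was at the start of the episode above 0.02 m).
It also fails if it takes over 66 s, if anything falls off the work surface, if the arm or the gripper's body presses on something with over 40 N, if the wrist force passes 120 N, or if a joint passes its speed limit or range.

## Working session

There is one attempt and no reset: what is moved stays moved. The work goes in short steps, Python scripts to look and compute and a shell command to move; the robot and the scene stay as the last step left them, time stands still between calls to the robot, and variables do not carry over. Pictures are saved under pics/ and viewed, at most 10 in all, crops included, and the job is handed in when it is done.

```bash
ls; mkdir -p pics; python3 - <<'E'
from cell import env
import cv2,numpy as np
s=env.get_state(); print(s)
for n in("top","side"):
    c=env.camera(n); cv2.imwrite(f"pics/{n}0.png",c["color"]); np.savez(f"{n}0.npz",**{k:v for k,v in c.items()})
    print(c["camera_matrix"].tolist(),c["camera_from_world"].round(3).tolist(),c.keys())
E
```

```text
pics
{'time_s': 0.0, 'joint_positions': array([-1.13691384e+00,  2.64785908e-01,  1.60537867e+00,  2.02689666e-05,
        1.27370841e+00, -3.68828975e-02]), 'dq': array([-0.00135699,  0.00076269, -0.00039722, -0.0010101 , -0.00080803,
       -0.00036028]), 'tau': array([-2.16964036e-03, -5.15121174e+01, -3.67316508e+01,  6.50673269e-05,
        1.29159409e-02,  2.27024697e-05]), 'position': array([ 305.86349524, -600.89808613,  229.93744251]), 'ee_rot': array([-3.05278823e+00, -7.32135608e-01,  6.76036461e-04]), 'contact_force': array([0.98830916, 0.2426063 , 0.33307835]), 'wrist_torque': array([ 0.01830369, -0.01341076,  0.00442751]), 'gripper_force': 0.0, 'grip_width': 1.0011126618212738}
[[395.3895581520094, 0.0, 280.116695484639], [0.0, 395.3895581520094, 212.46917354597474], [0.0, 0.0, 1.0]] [[-0.01, -1.0, -0.026, -3.028], [0.996, -0.013, 0.085, -467.917], [-0.085, -0.025, 0.996, -1188.112], [0.0, 0.0, 0.0, 1.0]] dict_keys(['color', 'z_map', 'camera_matrix', 'camera_from_world'])
[[457.83791086587416, 0.0, 282.09757791901484], [0.0, 457.83791086587416, 204.0720296633175], [0.0, 0.0, 1.0]] [[-0.829, -0.559, -0.002, 401.929], [0.308, -0.46, 0.833, -214.778], [-0.467, 0.689, 0.554, -1071.573], [0.0, 0.0, 0.0, 1.0]] dict_keys(['color', 'z_map', 'camera_matrix', 'camera_from_world'])
```

View pics/top0.png

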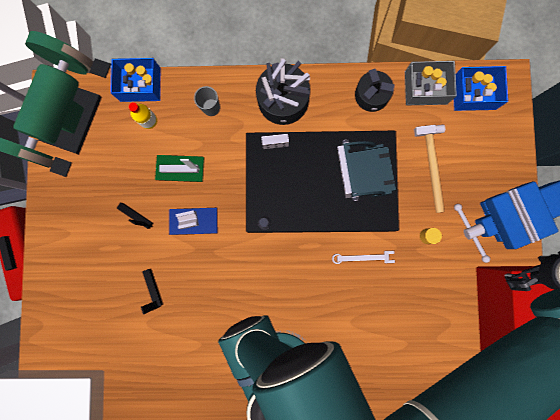

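View pics/side0.png

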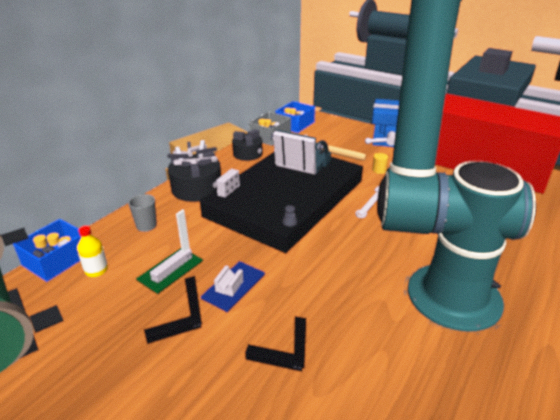

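The top view shows the green pad with the square at about (180,168), blade end to the right (world -y). The angle plate's bright face is at about (346,170), facing the pad. The side view shows the same layout, plus two black look-alikes in front. Next I'll measure positions.

```bash
cat > h.py <<'E'
import numpy as np,cv2
def ray(c,uv):
    K=c["camera_matrix"];T=c["camera_from_world"];uv=np.atleast_2d(np.array(uv,float))
    d=np.c_[(uv[:,0]-K[0,2])/K[0,0],-(uv[:,1]-K[1,2])/K[1,1],-np.ones(len(uv))]
    R=T[:3,:3];return -R.T@T[:3,3], d@R
def plane(c,uv,z):
    o,d=ray(c,uv);return o+d*((z-o[2])/d[:,2])[:,None]
def depth(c,uv):
    uv=np.atleast_2d(uv).astype(int);o,d=ray(c,uv);return o+d*c["z_map"][uv[:,1],uv[:,0]][:,None]
def two(c1,p1,c2,p2):
    o1,d1=ray(c1,p1);o2,d2=ray(c2,p2);d1=d1[0]/np.linalg.norm(d1);d2=d2[0]/np.linalg.norm(d2)
    A=np.c_[d1,-d2];t=np.linalg.lstsq(A,o2-o1,rcond=None)[0]
    a,b=o1+t[0]*d1,o2+t[1]*d2;return (a+b)/2,np.linalg.norm(a-b)
def comp(m,near):
    n,l,s,ce=cv2.connectedComponentsWithStats(m.astype(np.uint8))
    k=l[near[1]-15:near[1]+16,near[0]-15:near[0]+16];k=k[k>0];i=np.bincount(k).argmax();return l==i
def pts(m): v,u=np.nonzero(m);return np.c_[u,v].astype(float)
E
python3 - <<'E'
from h import *
T=dict(np.load("top0.npz"));S=dict(np.load("side0.npz"))
for n,c,pn,fn in(("top",T,(180,168),(346,170)),("side",S,(170,270),(296,150))):
    hsv=cv2.cvtColor(c["color"],cv2.COLOR_BGR2HSV)
    g=(hsv[...,0]>50)&(hsv[...,0]<80)&(hsv[...,1]>150)
    w=(hsv[...,1]<60)&(hsv[...,2]>110)
    gm=comp(g,pn)
    h=cv2.convexHull(pts(gm).astype(np.float32));q=cv2.approxPolyDP(h,5,True)[:,0]
    print(n,"pad corners",q.tolist(),plane(c,q,10).round().tolist())
    print(" rect",cv2.minAreaRect(plane(c,h[:,0],10)[:,:2].astype(np.float32)))
    print(" depth z pad",np.median(depth(c,pts(cv2.erode(gm.astype(np.uint8),np.ones((3,3)))>0))[:,2]))
    for nm,p in(("sq",pn),("face",fn)):
        m=comp(w,p);P=pts(m);D=depth(c,P)
        print(" ",nm,len(P),"uv",P.min(0),P.max(0),"xyz pct",np.percentile(D,[2,50,98],axis=0).round(1).tolist())
        h=cv2.convexHull(P.astype(np.float32));print("  hull",cv2.approxPolyDP(h,3,True)[:,0].tolist())
E
```

```text
top pad corners [[203.0, 158.0], [201.0, 181.0], [155.0, 178.0], [157.0, 155.0]] [[643.0, 232.0, 10.0], [570.0, 238.0, 10.0], [582.0, 382.0, 10.0], [655.0, 377.0, 10.0]]
 rect ((613.1341552734375, 306.9197692871094), (147.2557373046875, 78.98104858398438), 86.81123352050781)
 depth z pad 10.515500340372114
  sq 327 uv [159. 159.] [198. 172.] xyz pct [[597.1, 242.8, 12.1], [606.4, 294.2, 35.3], [617.8, 359.2, 150.7]]
  hull [[198.0, 169.0], [162.0, 172.0], [159.0, 165.0], [188.0, 159.0]]
  face 335 uv [337. 145.] [351. 193.] xyz pct [[505.1, -197.4, 87.6], [566.7, -184.3, 188.5], [628.8, -170.6, 192.6]]
  hull [[350.0, 193.0], [345.0, 193.0], [337.0, 147.0], [342.0, 145.0]]
side pad corners [[200.0, 259.0], [158.0, 291.0], [138.0, 279.0], [193.0, 255.0]] [[575.0, 241.0, 10.0], [578.0, 382.0, 10.0], [649.0, 380.0, 10.0], [601.0, 239.0, 10.0]]
 rect ((610.1357421875, 311.2809753417969), (144.70030212402344, 74.22136688232422), 86.28087615966797)
 depth z pad 9.891120773344142
  sq 942 uv [150. 210.] [191. 282.] xyz pct [[595.8, 233.4, 5.8], [605.8, 283.3, 33.3], [652.3, 363.6, 147.8]]
  hull [[156.0, 282.0], [150.0, 271.0], [176.0, 214.0], [183.0, 210.0], [191.0, 257.0]]
  face 54899 uv [0. 0.] [315. 234.] xyz pct [[576.8, -2037.5, -559.3], [1804.3, -447.0, -27.4], [1816.7, 179.2, 406.3]]
  hull [[315.0, 172.0], [147.0, 230.0], [0.0, 233.0], [0.0, 0.0], [300.0, 0.0]]
```

```bash
python3 - <<'E'
import cv2,numpy as np
a=cv2.imread("pics/top0.png");b=cv2.imread("pics/side0.png")
f=lambda i,x,y,w,h:cv2.resize(i[y:y+h,x:x+w],(400,300),interpolation=cv2.INTER_CUBIC)
cv2.imwrite("pics/c1.png",np.vstack([np.hstack([f(a,140,135,80,60),f(a,320,125,100,75)]),np.hstack([f(b,120,200,120,90),f(b,250,115,100,75)])]))
E
```

```text
(no output)
```

View pics/c1.png

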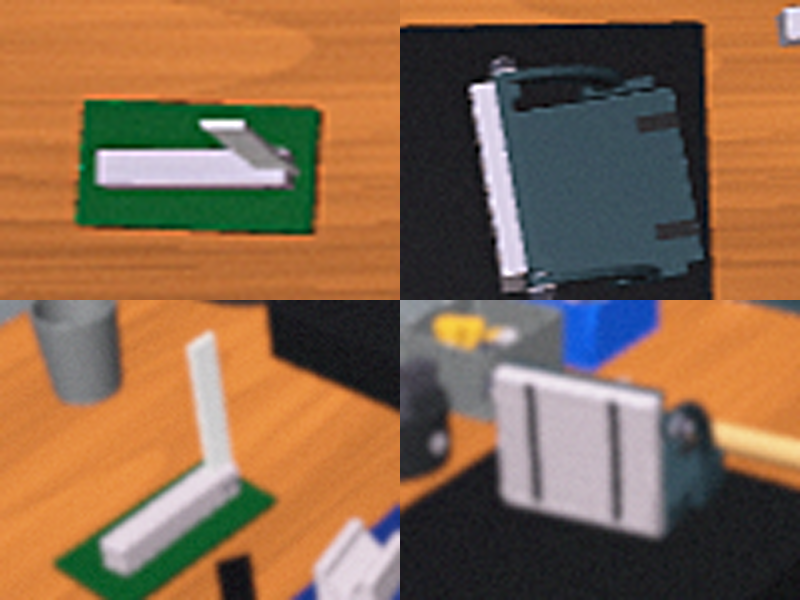

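The crops show the square's stock lying along the pad with the blade at the +u end (crop (290,170), top-left). The face's top edge is turned about 10° from square, and its slots are visible. Next is a wrist-camera view of the square from above the pad.

```bash
cat >> h.py <<'E'
from scipy.spatial.transform import Rotation as Ro
def goal(s,p,yaw):
    "tool down, tool y at world yaw (deg); prints shift/turn in move units"
    R=Ro.from_rotvec(s["ee_rot"]);y=np.radians(yaw)
    Y=np.array([np.cos(y),np.sin(y),0]);Z=np.array([0,0,-1.]);X=np.cross(Y,Z)
    t=(R.inv()*Ro.from_matrix(np.c_[X,Y,Z])).as_rotvec()/np.pi
    d=R.inv().apply(np.array(p)-s["position"])/500
    return d.round(4).tolist(),t.round(4).tolist()
E
python3 - <<'E'
from h import *
from cell import env
s=env.get_state();print(env.grasp_offset,Ro.from_rotvec(s["ee_rot"]).as_matrix().round(3).tolist())
print(goal(s,(540,-150,380),-40)); print(goal(s,(610,310,330),-4)) 
E
```

```text
18.700000000000003 [[0.891, 0.454, -0.001], [0.454, -0.891, 0.002], [0.0, -0.002, -1.0]]
([0.8264, -0.592, -0.2986], [-0.0007, -0.0002, -0.1279])
([1.3685, -1.3482, -0.1969], [-0.0006, -0.0004, -0.3279])
```

```bash
python3 -m crank '[0,0,-0.3,0,0,0,1, 0.1,-0.07,-0.3,0,0,-0.02,1, 0.826,-0.592,-0.3,0,0,-0.128,1, 0.826,-0.592,-0.3,0,0,-0.128,1, 0.826,-0.592,-0.3,0,0,-0.128,1, 0.826,-0.592,-0.3,0,0,-0.128,1, 0.826,-0.592,-0.3,0,0,-0.128,1, 0.826,-0.592,-0.3,0,0,-0.128,1, 0.826,-0.592,-0.3,0,0,-0.128,1, 0.826,-0.592,-0.3,0,0,-0.128,1, 0.826,-0.592,-0.3,0,0,-0.128,1, 0.826,-0.592,-0.3,0,0,-0.128,1]' 60
python3 - <<'E'
from h import *
from cell import env
s=env.get_state()
print(s["position"],goal(s,(610,310,330),-4)) 
c=env.camera("wrist");cv2.imwrite("pics/w0.png",c["color"])
T=c["camera_from_world"];print((-T[:3,:3].T@T[:3,3]-s["position"]).round(),T[:3,:3].round(2).tolist(),c["camera_matrix"][0,0])
E
```

```text
time_s: 1.6
position: [539.6, -150.7, 380.7]
ee_rot: [-2.847, -1.329, 0.002]
contact_force: [-0.6, -0.7, 0.4]
grip_width: 0.996
gripper_force: 0.0
[ 539.59859013 -150.67345046  380.73947157] ([0.7967, -0.4838, 0.101], [-0.0003, 0.0002, -0.1998])
[ 50.  57. 142.] [[0.77, -0.64, 0.0], [0.62, 0.73, -0.29], [0.19, 0.22, 0.96]] 319.50697830535046
```

View pics/w0.png

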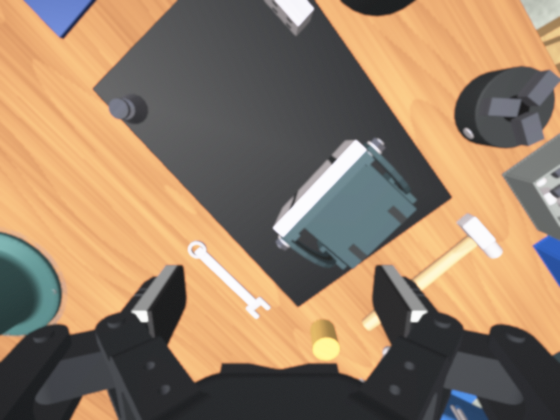

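The wrist view shows the angle plate at about (330,200), with the front top edge of the face running from about (277,230) to (360,143). I'll fit the face plane from the depth of the side and wrist views, then go to the pad.

```bash
python3 - <<'E'
from h import *
from cell import env
c=env.camera("wrist");S=dict(np.load("side0.npz"));T=dict(np.load("top0.npz"))
for n,c in(("wrist",c),("side",S),("top",T)):
    hsv=cv2.cvtColor(c["color"],cv2.COLOR_BGR2HSV)
    P=pts((hsv[...,1]<70)&(hsv[...,2]>60)&(c["z_map"]>0));D=depth(c,P)
    k=(abs(D[:,0]-567)<75)&(D[:,1]>-225)&(D[:,1]<-140)&(D[:,2]>85)&(D[:,2]<183);D=D[k]
    if len(D)<30: print(n,len(D));continue
    for it in range(4):
        m=D.mean(0);v=np.linalg.svd(D-m,full_matrices=False)[2][2];v*=np.sign(v[1]);r=(D-m)@v;D=D[abs(r)<max(2*r.std(),1)]
    yaw=np.degrees(np.arctan2(v[1],v[0]));lean=np.arcsin(-v[2])
    hd=np.r_[v[:2]/np.hypot(*v[:2])]
    print(n,len(D),r.std(),"c",m.round(1),"ext",D.min(0).round(),D.max(0).round(),"yaw",yaw,"lean",lean)
    # face offset along hd at z=180 and at z=80
    for z in(74,190): print("  offset along normal at z",z,(m[:2]@hd)+(m[2]-z)*v[2]/np.hypot(*v[:2]), "lateral mid", m[:2]@np.r_[-hd[1],hd[0]])
    # granite top
    g=(hsv[...,2]<50)&(c["z_map"]>0);G=depth(c,pts(g));G=G[(abs(G[:,0]-560)<90)&(abs(G[:,1]-0)<100)&(abs(G[:,2]-60)<25)];print("  granite z",np.median(G[:,2]),len(G))
E
python3 -m crank '[0.797,-0.484,0.05,0,0,-0.2,1, 0.797,-0.484,0.05,0,0,-0.2,1, 0.797,-0.484,0.05,0,0,-0.2,1, 0.797,-0.484,0.05,0,0,-0.2,1, 0.797,-0.484,0.05,0,0,-0.2,1, 0.797,-0.484,0.05,0,0,-0.2,1, 0.797,-0.484,0.05,0,0,-0.2,1, 0.797,-0.484,0.05,0,0,-0.2,1, 0.797,-0.484,0.05,0,0,-0.2,1, 0.797,-0.484,0.1,0,0,-0.2,1]'
python3 - <<'E'
from h import *
from cell import env
s=env.get_state()
c=env.camera("wrist");cv2.imwrite("pics/w1.png",c["color"]);np.savez("w1.npz",**c);print(s["position"],s["joint_positions"].round(2))
E
```

```text
wrist 956 10.78054583384542 c [ 565.8 -188.5  149.5] ext [ 492. -225.   85.] [ 642. -166.  183.] yaw 100.79739512005054 lean -0.11457610941300762
  offset along normal at z 74 -282.4761384333771 lateral mid -520.4886974823183
  offset along normal at z 190 -295.8254334255011 lateral mid -520.4886974823183
  granite z nan 0
side 956 1.8559001167363014 c [ 563.8 -182.6  135.3] ext [ 500. -201.   85.] [ 631. -165.  183.] yaw 98.47643634898604 lean 0.135827671515792
  offset along normal at z 74 -272.05744173755016 lateral mid -530.7509535105851
  offset along normal at z 190 -256.20381637920406 lateral mid -530.7509535105851
  granite z 59.520543991691056 2693
top 63 5.720478936889777 c [ 538.5 -192.5  139.9] ext [ 494. -213.   86.] [ 629. -169.  183.] yaw 104.35490407925036 lean 0.050059566586162826
  offset along normal at z 74 -323.32287866956005 lateral mid -473.9222881362415
  offset along normal at z 190 -317.5111134502049 lateral mid -473.9222881362415
  granite z 60.52756731961915 3860
time_s: 2.95
position: [612.4, 309.2, 334.1]
ee_rot: [2.297, 2.139, 0.007]
contact_force: [-0.1, -0.4, -0.7]
grip_width: 1.0
gripper_force: 0.0
[612.38220734 309.19349098 334.05276043] [ 0.43  0.24  1.45 -0.    1.45  0.5 ]
  return _methods._mean(a, axis=axis, dtype=dtype,
  ret = ret.dtype.type(ret / rcount)
```

View pics/w1.png

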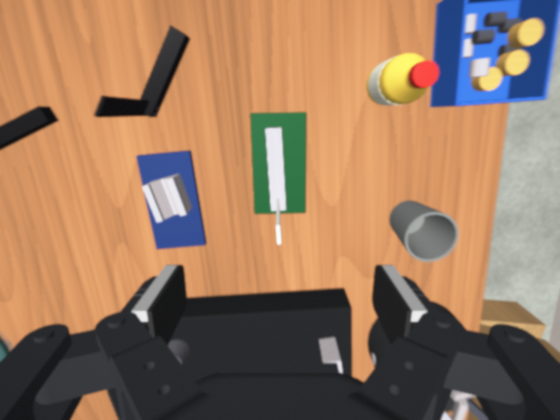

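The wrist view shows the pad corners at about (252,113) to (306,213), the stock running from (274,128) to (278,210), and the blade tip near (279,240). I'll measure the pad, the stock and the yaw of the face's top edge.

```bash
python3 - <<'E'
from h import *
from cell import env
c=dict(np.load("w1.npz"));T=dict(np.load("top0.npz"));S=dict(np.load("side0.npz"))
hsv=cv2.cvtColor(c["color"],cv2.COLOR_BGR2HSV)
g=comp((hsv[...,0]>50)&(hsv[...,0]<80)&(hsv[...,1]>150),(262,160))
h=cv2.convexHull(pts(g).astype(np.float32))[:,0];print("pad",cv2.minAreaRect(plane(c,h,10)[:,:2].astype(np.float32)))
w=(hsv[...,1]<60)&(hsv[...,2]>110)
m=comp(w,(276,165));P=pts(m);D=depth(c,P);k=(P[:,1]<206)
print("stock top z",np.percentile(D[k,2],[10,50,90]))
Q=plane(c,P[P[:,1]<209],34)[:,:2].astype(np.float32);r=cv2.minAreaRect(Q);print("stock",r,Q.min(0),Q.max(0))
mid=[(P[P[:,1]==v,0].mean(),v) for v in range(132,205)];L=plane(c,mid,34)[:,:2];vx,vy,x0,y0=cv2.fitLine(L.astype(np.float32),2,0,.01,.01).ravel();print("axis yaw",np.degrees(np.arctan2(vy,vx)),x0,y0)
vs=[P[:,1].min()];print("rear end",plane(c,[(P[P[:,1]==vs[0],0].mean(),vs[0]-.5)],34))
# top+side stock rear-end check
E=plane(T,[(337,147),(345,193)],189);print("face top edge",E.round(1).tolist(),np.degrees(np.arctan2(*(E[0]-E[1])[1::-1])))
# side view top edge of face
hs=cv2.cvtColor(S["color"],cv2.COLOR_BGR2HSV);D=depth(S,pts(S["z_map"]>0));k=(abs(D[:,0]-567)<60)&(D[:,1]>-225)&(D[:,1]<-140)&(abs(D[:,2]-175)<8)
print("upper rows",[ (D[k&(abs(D[:,0]-x)<8)][:,1]).mean().round(1) for x in(515,540,565,590,615)])
E
```

```text
Traceback (most recent call last):
  File "h.py", line 16, in comp
    k=l[near[1]-15:near[1]+16,near[0]-15:near[0]+16];k=k[k>0];i=np.bincount(k).argmax();return l==i
                                                                ~~~~~~~~~~~~~~~~~~~~~^^
ValueError: attempt to get argmax of an empty sequence
```

Saturation differs in this view, so I'll loosen the threshold.

```bash
python3 - <<'E'
from h import *
c=dict(np.load("w1.npz"));T=dict(np.load("top0.npz"));S=dict(np.load("side0.npz"))
hsv=cv2.cvtColor(c["color"],cv2.COLOR_BGR2HSV);print(hsv[160,260],hsv[160,275])
g=comp((hsv[...,0]>50)&(hsv[...,0]<90)&(hsv[...,1]>90),(260,160))
h=cv2.convexHull(pts(g).astype(np.float32))[:,0];print("pad",cv2.minAreaRect(plane(c,h,10)[:,:2].astype(np.float32)))
w=(hsv[...,1]<60)&(hsv[...,2]>110)
m=comp(w,(276,165));P=pts(m);D=depth(c,P);k=(P[:,1]<206)
print("stock top z",np.percentile(D[k,2],[10,50,90]))
Q=plane(c,P[P[:,1]<209],34)[:,:2].astype(np.float32);r=cv2.minAreaRect(Q);print("stock",r,Q.min(0),Q.max(0))
mid=[(P[P[:,1]==v,0].mean(),v) for v in range(132,205)];L=plane(c,mid,34)[:,:2];vx,vy,x0,y0=cv2.fitLine(L.astype(np.float32),2,0,.01,.01).ravel();print("axis yaw",np.degrees(np.arctan2(vy,vx)),x0,y0)
v=P[:,1].min();print("rear end",plane(c,[(P[P[:,1]==v,0].mean(),v-.5)],34))
E=plane(T,[(337,147),(345,193)],189);print("face top edge",E.round(1).tolist(),np.degrees(np.arctan2(*(E[0]-E[1])[1::-1])))
D=depth(S,pts(S["z_map"]>0))
for z in(90,120,150,175):
    k=(D[:,1]>-225)&(D[:,1]<-140)&(abs(D[:,2]-z)<6);print(z,[np.median(D[k&(abs(D[:,0]-x)<6)][:,1]).round(1) for x in(515,540,565,590,615)])
E
```

```text
[ 69 141 121] [125   6 240]
pad ((615.3289184570312, 308.8429870605469), (144.111572265625, 74.8733139038086), 87.16763305664062)
stock top z [10.43139981 33.01642749 34.23637659]
stock ((611.0944213867188, 306.9510192871094), (114.84222412109375, 24.865097045898438), 89.18202209472656) [597.9713  249.37033] [623.7013  364.48062]
axis yaw 89.2627 611.0419 307.90762
rear end [[613.31759706 364.44811009  34.        ]]
face top edge [[625.8, -165.5, 189.0], [502.5, -183.6, 189.0]] 8.374698361527402
90 [np.float64(-194.5), np.float64(-193.3), np.float64(-187.9), np.float64(-185.2), np.float64(-179.9)]
120 [np.float64(-191.3), np.float64(-188.8), np.float64(-186.3), np.float64(-181.0), np.float64(-178.3)]
150 [np.float64(-187.8), np.float64(-184.5), np.float64(-180.3), np.float64(-177.3), np.float64(-173.2)]
175 [np.float64(-183.8), np.float64(-180.9), np.float64(-177.4), np.float64(-173.9), np.float64(-168.7)]
```

```bash
python3 - <<'E'
from h import *
from cell import env
s=env.get_state()
print(goal(s,(611.5,322,200),-.8),goal(s,(611.5,322,14),-.8)) 
E
```

```text
([0.029, 0.0009, 0.2562], [-0.0008, 0.0008, -0.0183]) ([0.0299, 0.0018, 0.6282], [-0.0008, 0.0008, -0.0183])
```

```bash
python3 -m crank '[0.029,0.001,0.2,-0.0008,0.0008,-0.018,1, 0.029,0.001,0.25,-0.0008,0.0008,-0.018,1, 0.03,0.0015,0.36,-0.0008,0.0008,-0.018,1, 0.03,0.0015,0.48,-0.0008,0.0008,-0.018,1, 0.03,0.002,0.58,-0.0008,0.0008,-0.018,0.8, 0.03,0.002,0.61,-0.0008,0.0008,-0.018,0.6, 0.03,0.002,0.628,-0.0008,0.0008,-0.018,0.5, 0.03,0.002,0.628,-0.0008,0.0008,-0.018,0.5]' 60
python3 - <<'E'
from h import *
from cell import env
s=env.get_state();print(s["position"],s["contact_force"])
c=env.camera("wrist");cv2.imwrite("pics/w2.png",c["color"])
E
```

```text
time_s: 4.0
position: [614.2, 325.4, 19.2]
ee_rot: [2.236, 2.206, 0.01]
contact_force: [0.3, -0.3, 0.4]
grip_width: 0.504
gripper_force: 0.0
[614.18284955 325.40080748  19.17999207] [ 0.31667987 -0.32174491  0.42437292]
```

View pics/w2.png

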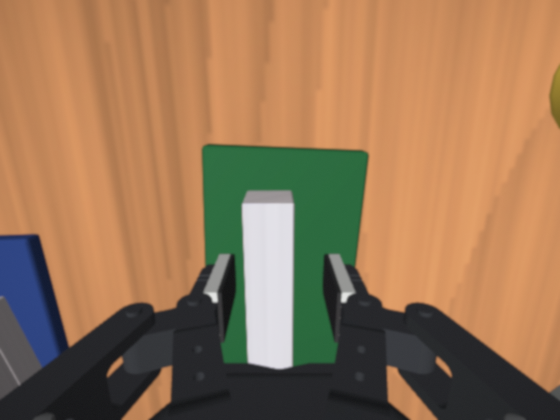

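The stock is centred at about column 269 against a finger midpoint of 279, and it's parallel to the pads. I'll shift about 3 mm, lower 5 mm and grip.

```bash
python3 -m crank '[-0.008,-0.006,0.010,0,0,0,0.5, -0.008,-0.006,0.010,0,0,0,0.4, -0.008,-0.006,0.010,0,0,0,0.2, -0.008,-0.006,0.010,0,0,0,0.1, -0.008,-0.006,0.010,0,0,0,0.1, -0.008,-0.006,0.010,0,0,0,0.1, -0.008,-0.006,0.010,0,0,0,0.1]' 60
python3 - <<'E'
from cell import env
s=env.get_state();print(s["position"],s["contact_force"],s["wrist_torque"],s["gripper_force"],s["grip_width"])
E
```

```text
time_s: 4.92
position: [609.8, 321.6, 13.0]
ee_rot: [2.236, 2.207, 0.006]
contact_force: [-2.3, -1.2, 5.1]
grip_width: 0.245
gripper_force: 61.3
[609.77365776 321.57924933  13.01033849] [-2.25764179 -1.20570712  5.07928342] [-0.06070316  0.44278617  0.00115715] 61.31663203239441 0.24513623910979646
```

```bash
python3 - <<'E'
from h import *
T=dict(np.load("top0.npz"));print("jack,block",plane(T,[(264,223),(275,141)],105).round().tolist())
E
python3 -m crank '[0,0,-0.02,0,0,0,0.1, 0,0,-0.05,0,0,0,0.1, 0,0,-0.11,0,0,0,0.1, 0,0,-0.19,0,0,0,0.1, 0,0,-0.27,0,0,0,0.1, 0,0,-0.33,0,0,0,0.1, 0,0,-0.35,0,0,0,0.1, 0,0,-0.35,0,0,0,0.1]' 100
python3 - <<'E'
from h import *
from cell import env
s=env.get_state()
print(s["position"],s["contact_force"],s["wrist_torque"],goal(s,(547.4,-61.4,180),8.4),goal(s,(547.4,-61.4,70),8.4)) 
E
```

```text
jack,block [[431.0, 35.0, 105.0], [668.0, 2.0, 105.0]]
time_s: 5.92
position: [609.2, 321.0, 187.5]
ee_rot: [2.236, 2.207, 0.007]
contact_force: [-0.4, 0.4, -5.9]
grip_width: 0.235
gripper_force: 98.5
[609.188652   320.95894215 187.48419853] [-0.35292458  0.40027355 -5.92604116] [ 0.1841427   0.03579113 -0.06681256] ([-0.7663, -0.1137, 0.0125], [0.0011, -0.0008, -0.0508]) ([-0.7669, -0.1144, 0.2325], [0.0011, -0.0008, -0.0508])
```

```bash
python3 -m crank '[-0.04,-0.005,0,0,0,-0.004,0.1, -0.12,-0.02,0,0,0,-0.01,0.1, -0.23,-0.035,0.01,0,0,-0.02,0.1, -0.35,-0.05,0.01,0.001,-0.001,-0.03,0.1, -0.47,-0.07,0.01,0.001,-0.001,-0.04,0.1, -0.58,-0.09,0.02,0.001,-0.001,-0.05,0.1, -0.68,-0.1,0.06,0.001,-0.001,-0.05,0.1, -0.74,-0.11,0.1,0.001,-0.001,-0.05,0.1, -0.766,-0.114,0.15,0.001,-0.001,-0.05,0.1, -0.766,-0.114,0.19,0.001,-0.001,-0.05,0.1, -0.766,-0.114,0.205,0.001,-0.001,-0.05,0.1, -0.766,-0.114,0.205,0.001,-0.001,-0.05,0.1]'
python3 - <<'E'
from h import *
from cell import env
s=env.get_state()
print(s["position"],s["contact_force"],s["wrist_torque"],goal(s,(547.4,-61.4,70),8.4)) 
a=env.camera("top");b=env.camera("side")
f=lambda i,x,y,w,h:cv2.resize(i["color"][y:y+h,x:x+w],(400,300),interpolation=cv2.INTER_CUBIC)
cv2.imwrite("pics/c2.png",np.hstack([f(a,280,115,120,90),f(b,190,100,160,120)]))
E
```

```text
time_s: 7.42
position: [546.0, -61.1, 82.4]
ee_rot: [-2.054, -2.374, 0.004]
contact_force: [-0.5, 1.2, -5.0]
grip_width: 0.236
gripper_force: 98.3
[546.02878376 -61.09621731  82.39816172] [-0.5006099   1.23577883 -5.04090944] [ 0.15853823 -0.02342729 -0.033681  ] ([-0.001, 0.0027, 0.0248], [-0.0011, 0.0, -0.0008])
```

View pics/c2.png

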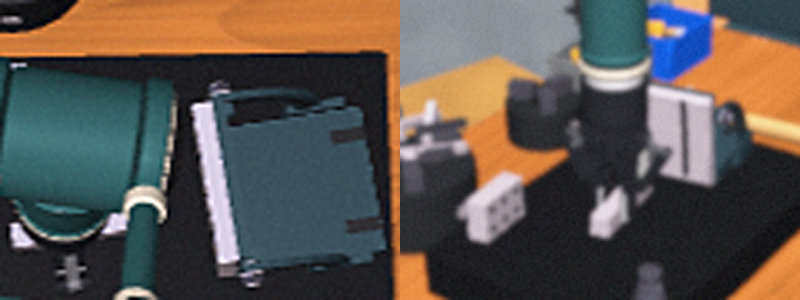

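The top crop shows the gripper left of the face at a clear distance. The side crop shows the stock just above the granite, clear of block and jack. Lowering gently.

```bash
python3 -m crank '[0,0.002,0.014,-0.0005,0,-0.001,0.1, 0,0.002,0.026,-0.001,0,-0.001,0.1, 0,0.002,0.03,-0.001,0,-0.001,0.1, 0,0.002,0.032,-0.001,0,-0.001,0.1, 0,0.002,0.034,-0.001,0,-0.001,0.1, 0,0.002,0.035,-0.001,0,-0.001,0.1, 0,0.002,0.036,-0.001,0,-0.001,0.1,0,0.002,0.036,-0.001,0,-0.001,0.1]'
python3 - <<'E'
from cell import env
s=env.get_state();print(s["position"],s["contact_force"],s["wrist_torque"])
E
```

```text
time_s: 8.52
position: [548.4, -60.9, 65.7]
ee_rot: [2.05, 2.377, 0.002]
contact_force: [0.4, -0.7, -5.8]
grip_width: 0.231
gripper_force: 98.5
[548.44733237 -60.91866226  65.70581083] [ 0.40271901 -0.72619067 -5.76148773] [ 0.14673127 -0.01789182  0.06189166]
```

```bash
python3 -m crank '[0,0,0.0012,0,0,0,0.1,0,0,0.0024,0,0,0,0.1,0,0,0.0036,0,0,0,0.1,0,0,0.0044,0,0,0,0.1,0,0,0.005,0,0,0,0.1,0,0,0.0056,0,0,0,0.1,0,0,0.006,0,0,0,0.1,0,0,0.006,0,0,0,0.1]'
python3 - <<'E'
from cell import env
s=env.get_state();print(s["position"],s["contact_force"],s["wrist_torque"])
E
```

```text
time_s: 9.52
position: [548.4, -60.9, 63.1]
ee_rot: [2.05, 2.377, 0.002]
contact_force: [-2.5, -0.8, -0.2]
grip_width: 0.231
gripper_force: 99.3
[548.43940429 -60.9037771   63.11419372] [-2.49131423 -0.78742939 -0.22285364] [ 0.13379249  0.56102282 -0.05997901]
```

```bash
python3 -m crank '[0,0,0.001,0,0,0,0.1,0,0,0.0015,0,0,0,0.1,0,0,0.002,0,0,0,0.1,0,0,0.002,0,0,0,0.1]'
python3 - <<'E'
from cell import env
s=env.get_state();print(s["position"],s["contact_force"],s["wrist_torque"])
E
```

```text
time_s: 10.02
position: [548.5, -60.9, 63.1]
ee_rot: [2.051, 2.377, 0.002]
contact_force: [-6.1, 1.1, 8.8]
grip_width: 0.233
gripper_force: 100.3
[548.47057264 -60.92977066  63.08688839] [-6.0955449   1.12160466  8.79446055] [0.25539938 1.13402938 0.01236877]
```

```bash
python3 -m crank '[-0.006,-0.001,0,0,0,0,0.1,-0.014,-0.001,0,0,0,0,0.1,-0.022,-0.001,0,0,0,0,0.1,-0.03,-0.001,0,0,0,0,0.1,-0.036,-0.001,0,0,0,0,0.1,-0.042,-0.001,0,0,0,0,0.1,-0.046,-0.001,0,0,0,0,0.1]'
python3 - <<'E'
from h import *
from cell import env
s=env.get_state();print(s["position"],s["contact_force"],Ro.from_rotvec(s["ee_rot"]).inv().apply(s["contact_force"]),s["wrist_torque"])
E
```

```text
time_s: 10.9
position: [553.1, -82.7, 63.1]
ee_rot: [2.05, 2.375, 0.008]
contact_force: [-1.0, 6.0, 4.9]
grip_width: 0.232
gripper_force: 99.8
[553.07267853 -82.66039479  63.12764964] [-1.03967249  5.98140108  4.93738808] [ 6.07079486 -0.12409985 -4.93618555] [0.99174713 0.25482207 0.00306247]
```

```bash
python3 -m crank '[-0.004,0,0.0008,0,0,0,0.1,-0.008,0,0.0008,0,0,0,0.1,-0.012,0,0.0008,0,0,0,0.1,-0.016,0,0.0008,0,0,0,0.1,-0.02,0,0.0008,0,0,0,0.1,-0.024,0,0.0008,0,0,0,0.1,-0.028,0,0.0008,0,0,0,0.1,-0.032,0,0.0008,0,0,0,0.1,-0.036,0,0.0008,0,0,0,0.1,-0.038,0,0.0008,0,0,0,0.1]'
cat > st.py <<'E'
from h import *
from cell import env
s=env.get_state();R=Ro.from_rotvec(s["ee_rot"])
p=s["position"]-[566.4,-190,0];n=np.r_[-.146,.989];print("pos",s["position"].round(2),"edge gap",(p[:2]@n-77).round(2),"lat",(p[:2]@[.989,.146]).round(2))
print("F tool",R.inv().apply(s["contact_force"]).round(2),"M tool",R.inv().apply(s["wrist_torque"]).round(2),"toolz",R.as_matrix()[:,2].round(4))
E
python3 st.py
```

```text
time_s: 12.15
position: [556.0, -100.4, 63.2]
ee_rot: [2.051, 2.376, 0.01]
contact_force: [-0.6, 10.0, 7.3]
grip_width: 0.232
gripper_force: 100.2
pos [ 555.99 -100.42   63.21] edge gap 13.11 lat 2.78
F tool [ 9.99  0.92 -7.31] M tool [0.12 1.51 0.  ] toolz [ 0.0063  0.0027 -1.    ]
```

```bash
python3 -m crank '[-0.002,0,0,0,0,0,0.1,-0.004,0,0,0,0,0,0.1,-0.006,0,0,0,0,0,0.1,-0.008,0,0,0,0,0,0.1,-0.01,0,0,0,0,0,0.1,-0.012,0,0,0,0,0,0.1,-0.014,0,0,0,0,0,0.1,-0.016,0,0,0,0,0,0.1]'
python3 st.py
```

```text
time_s: 13.15
position: [557.1, -108.3, 63.1]
ee_rot: [2.051, 2.376, 0.009]
contact_force: [-1.1, 9.7, 6.7]
grip_width: 0.237
gripper_force: 100.2
pos [ 557.11 -108.34   63.14] edge gap 5.12 lat 2.73
F tool [ 9.77  0.35 -6.67] M tool [0.11 1.51 0.02] toolz [ 0.0062  0.0026 -1.    ]
```

```bash
python3 -m crank '[-0.0015,0,0.0002,0,0,0,0.1,-0.003,0,0.0004,0,0,0,0.1,-0.0045,0,0.0004,0,0,0,0.1,-0.006,0,0.0004,0,0,0,0.1,-0.007,0,0.0004,0,0,0,0.1,-0.008,0,0.0004,0,0,0,0.1]'
python3 st.py
python3 - <<'E'
from h import *
from cell import env
a=env.camera("top");b=env.camera("side")
f=lambda i,x,y,w,h:cv2.resize(i["color"][y:y+h,x:x+w],(400,300),interpolation=cv2.INTER_CUBIC)
cv2.imwrite("pics/c3.png",np.hstack([f(a,290,120,120,90),f(b,250,115,100,75)]))
D=depth(b,pts(b["z_map"]>0))
L=[]
for z in(90,120,150,175):
    k=(D[:,1]>-225)&(D[:,1]<-140)&(abs(D[:,2]-z)<6);L.append([np.median(D[k&(abs(D[:,0]-x)<6)][:,1]).round(1) for x in(590,600,615)]);print(z,L[-1])
E
```

```text
time_s: 13.9
position: [557.7, -112.2, 63.1]
ee_rot: [2.051, 2.376, 0.01]
contact_force: [-1.8, 10.4, 8.1]
grip_width: 0.232
gripper_force: 100.3
pos [ 557.74 -112.16   63.13] edge gap 1.25 lat 2.8
F tool [10.58 -0.24 -8.11] M tool [0.14 1.68 0.06] toolz [ 0.0063  0.0028 -1.    ]
90 [np.float64(nan), np.float64(nan), np.float64(nan)]
120 [np.float64(nan), np.float64(nan), np.float64(nan)]
150 [np.float64(nan), np.float64(nan), np.float64(nan)]
175 [np.float64(nan), np.float64(nan), np.float64(nan)]
  return _methods._mean(a, axis=axis, dtype=dtype,
  ret = ret.dtype.type(ret / rcount)
```

View pics/c3.png

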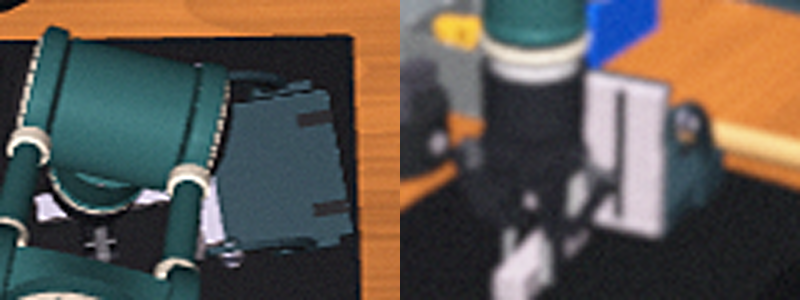

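The side crop shows the face much steeper, with the blade against its middle and the wrist clear of the plate. I'll continue in small steps until the push rises.

```bash
python3 -m crank '[-0.001,0,0,0,0,0,0.1,-0.002,0,0,0,0,0,0.1,-0.003,0,0,0,0,0,0.1,-0.003,0,0,0,0,0,0.1]'
python3 st.py
```

```text
time_s: 14.5
position: [557.8, -112.9, 63.1]
ee_rot: [2.052, 2.376, 0.011]
contact_force: [-2.5, 11.9, 9.4]
grip_width: 0.235
gripper_force: 100.4
pos [ 557.84 -112.89   63.13] edge gap 0.51 lat 2.79
F tool [12.15 -0.65 -9.33] M tool [ 0.09  2.03 -0.01] toolz [ 0.0059  0.0041 -1.    ]
```

```bash
python3 -m crank '[-0.001,0,0,0,0,0,0.1,-0.002,0,0,0,0,0,0.1,-0.002,0,0,0,0,0,0.1]'
python3 st.py
```

```text
time_s: 14.88
position: [557.8, -112.9, 63.1]
ee_rot: [2.053, 2.377, 0.012]
contact_force: [-2.2, 16.2, 10.4]
grip_width: 0.233
gripper_force: 100.6
pos [ 557.83 -112.93   63.14] edge gap 0.47 lat 2.78
F tool [ 16.43   0.23 -10.37] M tool [0.04 2.47 0.02] toolz [ 0.0055  0.0055 -1.    ]
```

```bash
python3 -m crank '[-0.0005,0,0,0,0,0,0.1,-0.0005,0,0,0,0,0,0.1,-0.0005,0,0,0,0,0,0.1,-0.0005,0,0,0,0,0,0.1,-0.0005,0,0,0,0,0,0.1,-0.0005,0,0,0,0,0,0.1,-0.0005,0,0,0,0,0,0.1,-0.0005,0,0,0,0,0,0.1]'
python3 st.py
python3 - <<'E'
from h import *
from cell import env
b=env.camera("side");np.savez("side3.npz",**b)
for nm,c in(("start",dict(np.load("side0.npz"))),("now",b)):
    hsv=cv2.cvtColor(c["color"],cv2.COLOR_BGR2HSV)
    P=pts((hsv[...,1]<70)&(hsv[...,2]>110)&(c["z_map"]>0));D=depth(c,P)
    n=np.r_[-.146,.989];off=(D[:,:2]-[566.4,-190])@n;lat=(D[:,:2]-[566.4,-190])@[.989,.146]
    k=(abs(off-5)<25)&(D[:,2]>90)&(D[:,2]<180)&(lat<-20)&(lat>-62);
    o,z=off[k],D[k,2]
    for _ in range(3):
        p=np.polyfit(z,o,1);r=o-np.polyval(p,z);j=abs(r)<2.5*r.std();o,z=o[j],z[j]
    print(nm,len(z),"lean",np.arctan(p[0]),"off at 74",np.polyval(p,74),r.std())
E
```

```text
time_s: 15.88
position: [557.8, -112.9, 63.1]
ee_rot: [2.054, 2.377, 0.013]
contact_force: [-2.0, 16.7, 10.6]
grip_width: 0.232
gripper_force: 100.6
pos [ 557.82 -112.91   63.11] edge gap 0.49 lat 2.77
F tool [ 16.83   0.49 -10.53] M tool [0.04 2.66 0.07] toolz [ 0.0054  0.0058 -1.    ]
start 281 lean 0.133622431267946 off at 74 -0.575117633495994 2.0401480424397778
now 292 lean -0.0010600794892215268 off at 74 -0.6479610342717697 2.300937553289288
```

The face fits at lean ≈ -0.001 rad, and the push has stalled flush. I'll hold a bit longer with slightly more push, then draw back and lift.

```bash
python3 -m crank '[-0.0005,0,0,0,0,0,0.1,-0.0005,0,0,0,0,0,0.1,-0.0005,0,0,0,0,0,0.1,-0.0005,0,0,0,0,0,0.1,-0.0005,0,0,0,0,0,0.1,-0.0005,0,0,0,0,0,0.1,-0.0005,0,0,0,0,0,0.1]'; python3 st.py
python3 -m crank '[0.002,0,0,0,0,0,0.1,0.006,0,-0.0005,0,0,0,0.1,0.014,0,-0.001,0,0,0,0.1,0.026,0,-0.0015,0,0,0,0.1,0.04,0,-0.002,0,0,0,0.1,0.056,0,-0.002,0,0,0,0.1,0.07,0,-0.003,0,0,0,0.1,0.078,0,-0.008,0,0,0,0.1,0.08,0,-0.02,0,0,0,0.1,0.08,0,-0.04,0,0,0,0.1,0.08,0,-0.06,0,0,0,0.1,0.08,0,-0.06,0,0,0,0.1]'
python3 st.py
python3 - <<'E'
from h import *
from cell import env
b=env.camera("side")
for nm,c in(("now",b),):
    hsv=cv2.cvtColor(c["color"],cv2.COLOR_BGR2HSV)
    P=pts((hsv[...,1]<70)&(hsv[...,2]>110)&(c["z_map"]>0));D=depth(c,P)
    n=np.r_[-.146,.989];off=(D[:,:2]-[566.4,-190])@n;lat=(D[:,:2]-[566.4,-190])@[.989,.146]
    k=(abs(off-5)<25)&(D[:,2]>90)&(D[:,2]<180)&(lat<-20)&(lat>-62);o,z=off[k],D[k,2]
    for _ in range(3):
        p=np.polyfit(z,o,1);r=o-np.polyval(p,z);j=abs(r)<2.5*r.std();o,z=o[j],z[j]
    print(nm,len(z),"lean",np.arctan(p[0]))
s=env.get_state();print(goal(s,(609.8,321.6,110),-.75),goal(s,(609.8,321.6,18),-.75))
E
```

```text
time_s: 16.8
position: [557.8, -112.9, 63.1]
ee_rot: [-2.054, -2.377, -0.013]
contact_force: [-2.2, 17.2, 9.9]
grip_width: 0.235
gripper_force: 100.6
pos [ 557.81 -112.92   63.11] edge gap 0.49 lat 2.76
F tool [17.42  0.39 -9.76] M tool [0.04 2.73 0.06] toolz [ 0.0053  0.0062 -1.    ]
time_s: 18.3
position: [551.7, -78.1, 92.7]
ee_rot: [2.049, 2.375, 0.005]
contact_force: [0.1, 0.5, -5.1]
grip_width: 0.232
gripper_force: 98.7
pos [551.66 -78.1   92.71] edge gap 35.82 lat 1.76
F tool [0.52 0.11 5.11] M tool [-0.03  0.12 -0.05] toolz [ 0.0058 -0.001  -1.    ]
now 305 lean -0.0018518154348452526
([0.7733, 0.2333, -0.0359], [0.0015, 0.0003, 0.051]) ([0.7736, 0.2325, 0.1481], [0.0015, 0.0003, 0.051])
```

```bash
python3 -m crank '[0.02,0.005,-0.04,0,0,0.003,0.1, 0.08,0.02,-0.1,0,0,0.01,0.1, 0.18,0.05,-0.14,0,0,0.02,0.1, 0.3,0.09,-0.14,0.001,0,0.03,0.1, 0.42,0.13,-0.14,0.001,0,0.04,0.1, 0.54,0.165,-0.12,0.001,0,0.05,0.1, 0.65,0.2,-0.08,0.001,0,0.051,0.1, 0.73,0.22,-0.03,0.001,0,0.051,0.1, 0.765,0.23,0.02,0.001,0,0.051,0.1, 0.773,0.233,0.06,0.001,0,0.051,0.1, 0.773,0.233,0.08,0.001,0,0.051,0.1, 0.773,0.233,0.08,0.001,0,0.051,0.1]'
python3 - <<'E'
from h import *
from cell import env
s=env.get_state();print(s["position"],s["contact_force"],goal(s,(609.8,321.6,14.5),-.75))
E
```

```text
time_s: 19.85
position: [608.4, 320.0, 50.0]
ee_rot: [-2.237, -2.205, 0.005]
contact_force: [0.4, 0.2, -4.1]
grip_width: 0.238
gripper_force: 98.5
[608.37382232 319.99495091  49.96360538] [ 0.40494542  0.15051019 -4.13092641] ([0.0034, 0.003, 0.0709], [-0.0008, 0.0007, -0.0003])
```

```bash
python3 -m crank '[0.004,0.004,0.02,-0.0008,0.0007,0,0.1, 0.007,0.008,0.044,-0.0008,0.0007,0,0.1, 0.007,0.008,0.058,-0.0008,0.0007,0,0.1, 0.007,0.008,0.064,-0.0008,0.0007,0,0.1, 0.007,0.008,0.067,-0.0008,0.0007,0,0.1, 0.007,0.008,0.069,-0.0008,0.0007,0,0.1, 0.007,0.008,0.071,-0.0008,0.0007,0,0.1, 0.007,0.008,0.071,-0.0008,0.0007,0,0.1]'
```

```text
time_s: 20.85
position: [613.1, 325.1, 15.7]
ee_rot: [2.235, 2.207, 0.004]
contact_force: [-0.5, -0.1, -5.6]
grip_width: 0.235
gripper_force: 98.6
```

```bash
python3 -m crank '[0,0,0.001,0,0,0,0.1, 0,0,0.002,0,0,0,0.1, 0,0,0.003,0,0,0,0.1, 0,0,0.004,0,0,0,0.1, 0,0,0.005,0,0,0,0.1, 0,0,0.006,0,0,0,0.1, 0,0,0.006,0,0,0,0.1]'
```

```text
time_s: 21.72
position: [613.1, 325.0, 13.2]
ee_rot: [2.235, 2.207, 0.004]
contact_force: [-2.5, -1.5, -0.2]
grip_width: 0.233
gripper_force: 99.3
```

```bash
python3 -m crank '[0,0,0.0006,0,0,0,0.1, 0,0,0.0006,0,0,0,0.2, 0,0,0.0006,0,0,0,0.3, 0,0,0.0006,0,0,0,0.45, 0,0,0,0,0,0,0.55, 0,0,-0.002,0,0,0,0.6, 0,0,-0.004,0,0,0,0.6]' 20
python3 - <<'E'
from h import *
from cell import env
print(env.get_state()["contact_force"])
c=env.camera("wrist");d=env.camera("side")
cv2.imwrite("pics/w3.png",np.hstack([cv2.resize(c["color"],(400,300)),cv2.resize(d["color"][200:290,120:240],(400,300))]))
E
```

```text
time_s: 22.6
position: [613.2, 325.1, 14.6]
ee_rot: [2.236, 2.207, 0.004]
contact_force: [-0.3, 0.5, -0.3]
grip_width: 0.598
gripper_force: 0.0
[-0.31430207  0.50417853 -0.31830178]
```

View pics/w3.png

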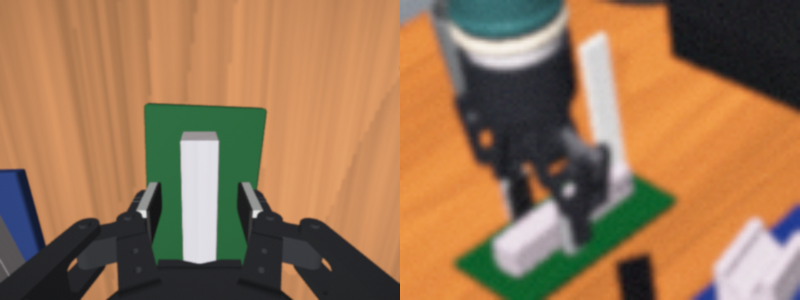

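The square stands upright on the pad at about (199,195) in the wrist view, with both fingers clear. I'll retract straight up and check everything before handing in.

```bash
python3 -m crank '[0,0,-0.03,0,0,0,0.6, 0,0,-0.1,0,0,0,0.6, 0,0,-0.2,0,0,0,0.6, 0,0,-0.32,0,0,0,0.6, 0,0,-0.44,0,0,0,0.6, 0,0,-0.56,0,0,0,0.6, 0,0,-0.64,0,0,0,0.6, 0,0,-0.64,0,0,0,0.6, 0,0,-0.64,0,0,0,0.6]'
python3 - <<'E'
from h import *
from cell import env
c=env.camera("wrist");b=env.camera("side")
hsv=cv2.cvtColor(c["color"],cv2.COLOR_BGR2HSV);cv2.imwrite("pics/w4.png",c["color"])
P=pts((hsv[...,1]<60)&(hsv[...,2]>110)&(c["z_map"]>0));D=depth(c,P)
k=(abs(D[:,0]-613)<30)&(abs(D[:,1]-308)<75)&(abs(D[:,2]-34)<5);Q=plane(c,P[k],34)[:,:2].astype(np.float32);print("stock z",np.median(D[k,2]),cv2.minAreaRect(Q),Q.min(0),Q.max(0))
g=pts((hsv[...,0]>50)&(hsv[...,0]<90)&(hsv[...,1]>90));G=plane(c,g,10)[:,:2];j=(abs(G[:,0]-613)<50)&(abs(G[:,1]-308)<90);print("pad",cv2.minAreaRect(G[j].astype(np.float32)))
hsv=cv2.cvtColor(b["color"],cv2.COLOR_BGR2HSV);P=pts((hsv[...,1]<70)&(hsv[...,2]>110)&(b["z_map"]>0));D=depth(b,P)
off=(D[:,:2]-[566.4,-190])@[-.146,.989]
k=(abs(off-5)<25)&(D[:,2]>90)&(D[:,2]<180)&(abs(D[:,0]-566)<70);p=np.polyfit(D[k,2],off[k],1)
r=off[k]-np.polyval(p,D[k,2]);i=abs(r)<5;print("lean",np.polyfit(D[k,2][i],off[k][i],1)[0],i.sum())
E
```

```text
time_s: 23.82
position: [612.1, 324.4, 334.9]
ee_rot: [2.235, 2.206, 0.005]
contact_force: [0.4, 0.3, 0.2]
grip_width: 0.598
gripper_force: 0.0
stock z 33.16072208746681 ((614.101318359375, 309.188720703125), (115.7407455444336, 20.938106536865234), 89.54647064208984) [603.672   251.23734] [625.02704 367.1353 ]
pad ((615.650146484375, 308.6942443847656), (145.27603149414062, 75.5985336303711), 86.7713851928711)
lean -0.003627366609826767 971
```

```bash
python3 -c "
from cell import env
print(env.close_job())"
```

```text
the job is handed in; nothing more can be done
None
```

The job is handed in after about 24 s of robot time, but I got no pass or fail back: the face measures upright to within about 4 mrad, the square was held flush on the granite and face for nearly 2 s at an estimated 16 N down and 8 N against the face, and it now stands let go on its green pad, about 2 mm off centre.

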